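Ready the paint mixing scale for the next mix

ROBOT

A 6-joint arm with a two-finger parallel gripper is mounted at the origin on the work surface. World frame = base frame: x ahead of the robot, y to its left, z up, the work surface at z = 0. Lengths are in m, angles in rad, forces in N, time in s.
With the tool pointing down it reaches from about 0.25 to 0.775 m from the base axis. Payload 4 kg.
Tool frame: the origin (TCP) lies midway between the tips of the shut fingers; the grasp point (between the pads) lies 19 mm behind it; z points along the fingers, y is the direction in which the jaws open and shut (so a half turn about z gives the same grasp; the last joint's range is limited). The gripper opens to 94 mm and grips with 3 to 60 N. Pads are 16 mm wide; open, the fingers measure 119 mm over their backs; the gripper's body (75 mm by 177 mm) begins 78 mm behind the grasp point.
Start: joints at [-1.259, 0.087, 1.371, -0, 1.684, -0.103], TCP at [0.222, -0.503, 0.206] pointing down, gripper open.
Joint ranges: [-3.1, 3.1], [-0.76, 2.03], [0.27, 2.55], [-1.08, 4.22], [0.17, 2.65], [-2.57, 2.57]. Speed limits (rad/s): [2.79, 2.79, 3.14, 3.14, 3.14, 3.14].

INTERFACE

Orientations are given as [roll, pitch, yaw] about the fixed x, y, z axes, in that order (R = Rz(yaw) Ry(pitch) Rx(roll)).
In Python, from bench import robot, cams gives the robot as it stands.
- The arm moves only by the tool step_arm, never from a script. Its argument "plan" is a list that holds one entry, the list of rows, each a list of 5 numbers: the shift along the world's x, y, z in mm, then the turn about the world's z in rad, then the opening in per cent of the stroke, from 0 (shut) to 100 (fully open). In form: [[[tx, ty, tz, turn, fingers], ...]]. A call has 1 to 8 rows; each row is the pose to reach, as a shift and turn from the pose commanded when the call began; what a row does not reach only later rows make up. A row lasts 1/12 s, in which the tool goes at most 41.7 mm and 7.16 degrees, less where a joint would pass 70% of its speed; a pose out of reach is approached as far as the arm can. A call with a gripper value outside its range is refused whole. The fingers move at their own pace and stop on an object; the grip force is fixed at half the most. Time passes only in rows, so rows that repeat a pose let the fingers close. It gives the time, the measured TCP pose, the force and the opening at its end, in the units of the state.
- robot.get_obs(): the state, without advancing time (a new reading comes with each control period).
- cams.snapshot(name): name is "scene" or "top" or "wrist"; returns a dict with "frame" (400x640x3 uint8, red, green, blue), "camera_matrix" (3x3 intrinsics, pixels), "k1" (the pictures are not rectified: a ray, as slopes to the right and down, at radius r is drawn at 1 + k1 r^2 times it, then the intrinsics apply), "origin" and "attitude" of the camera in the world; the wrist camera has in their place "T_tool_cam" (4x4, takes a point from camera to tool coordinates, whose origin is the TCP and whose axes are the flange's). Camera axes: x right, y down, z forward; pixel columns grow to the right and rows downward; lengths in m; the calibration is good to about 2 mm. A picture is of the moment at which its call begins: read the wrist's pose just before it. There is no depth.
- robot.close_job(): hands the job in, once; it reports no verdict.
The state is a dict: "time": time; "joint_positions": joint angles; "qvel": joint speeds; "joint_torque": joint torques, N m; "tool_pos": TCP position; "ee_rot": TCP orientation; "wrist_force": force on the tool from outside, world axes, zero at the start; "wrist_torque": the same for the moment, N m; "width": finger opening in m.
Only numpy, scipy, OpenCV 4.12 (cv2) and the standard library are available. Lean on these libraries where they do the work, as an engineer would, in place of code of your own. Each camera call takes 0.05 s, during which the arm holds its last target. There are 200 camera calls.

TASK

Get the paint mixing scale ready for a small mix. First, before anything on the pan is changed, tilt its display head up from where it lies until the face leans 40 degrees from level towards the robot's side, take your hand off and see for a second that it stays there; then lift the tin off the weighing pan and stand it in the free part of the drip tray, and stand the smallest of the three mixing cups upright in the middle of the pan. Last, press the tare key fully down and let it go, without pushing the display out of its 40 degrees, dropping anything or disturbing the other things on the bench.

Things in the scene. Friction and masses are not known exactly. Their poses are not given: they have to be found in the camera images.
- scale: Paint mixing scale, fixed: grey housing 350 x 220 mm, top 53 mm above the bench, round steel pan in front, dark column (36 x 60 mm) at the back carrying the display head. Origin on the bench, 10 mm in front of the housing's centre. Its x axis points level from pan to column (away from the operator, who is on the robot's side), y to the operator's left, z up.
- pan_center (a point): Centre of the pan's upper face. The pan is a flat steel disc of diameter 210 mm, its upper face 66 mm above the bench, 45 mm in front (-x of the scale) of the scale's origin. Axes as those of the scale.
- display_hinge (a point): Middle of the display's hinge axis, on top of the column: 145 mm behind (+x of the scale) the scale's origin, 250 mm above the bench. The axis runs along the scale's y. Axes as those of the scale.
- display (a joint): Tilt of the display head in rad: 0 = face level, looking up; it grows as the lower rim (nearest the operator) goes down, turning the face to the operator; stop at 1.2. 40 degrees is 0.70. Stiff friction hinge, about 0.8 N m (some 11 N at a rim): it stays where it is left, with no spring. Push the lower rim down to raise the angle, the upper rim down to lower it.
- display_lower_rim (a point): Point on the face, on the plain strip along the lower rim of the display head, halfway along the hinge axis. The head is a slab 120 mm (lower to upper rim) x 210 mm x 28 mm, its face 42 mm from the hinge axis and centred on it; this point is 52 mm from the face's middle. It turns with the head: x along the face to the upper rim, y along the hinge axis, z out of the face.
- display_upper_rim (a point): Point on the face by the upper rim, 52 mm from the face's middle on the other side. Axes as those of the lower rim's point.
- tare_key (a joint): Travel in m of the tare key, the only raised key: a white block 22 mm (along the face) x 34 mm (along the axis), standing 8 mm out of the face. 0 = up, 0.005 = fully down; it springs back. Pressed squarely, about 2.5 N bring it fully down. The other keys are flat, printed on the face. Below about 12 N on it the display stays put.
- tare_top (a point): Middle of the top of the tare key; it moves with the key and the display. It lies 34 mm from the face's middle towards the lower rim and 72 mm to the operator's right. Axes as those of the lower rim's point: z is out of the face, against the press.
- tin: The half-litre metal tin on the pan, about 0.45 kg: diameter 87 mm, with a grey agitator lid of diameter 92 mm whose top is 104 mm above its foot, a spout on its +x side (to 59 mm from the axis), an arched handle on top (to 157 mm above the foot) and a black thumb lever behind on its -x side (to 66 mm from the axis). Origin at the centre of its underside, z up.
- tin_handle (a point): Middle of the grip bar of the tin's arched handle, 150 mm above the tin's foot and 11 mm from its axis towards -x. The bar runs along the tin's x for 66 mm, is 18 mm wide (along the tin's y, the way to grip it) and 14 mm high; 39 mm are free between bar and lid.
- tray: Steel drip tray on the bench to the left of the scale, fixed: 290 mm (its x) x 170 mm (its y), rim 14 mm high, wall 3 mm, floor 3 mm thick. Origin at the centre of its underside, z up. Another tin stands in the half farther from the robot (+x).
- tray_free (a point): Middle of the free half of the tray, on its floor: 68 mm from the tray's centre towards -x, 3 mm above the bench.
- small_cup: The smallest of the three mixing cups: open, off-white, tapered, 64 mm across at the rim, 52 mm at the foot, 85 mm high, wall 2.5 mm, 30 g. Origin at the centre of its underside, z up.
- medium_cup: Middle mixing cup, of the same make: 82 mm across at the rim, 100 mm high. Leave alone. Origin at the centre of its underside.
- large_cup: Largest mixing cup, of the same make: 98 mm across at the rim, 115 mm high. Leave alone. Origin at the centre of its underside.
- other_tin: A second tin of the same make as the one on the pan, standing in the far half of the drip tray. Leave alone. Origin at the centre of its underside.
- aerosol: Aerosol can, diameter 65 mm, 190 mm high, standing at the scale's far left corner. Leave alone. Origin at the centre of its underside.
- bottle: Metal hardener bottle, diameter 60 mm, 150 mm high, standing at the scale's far right corner. Leave alone. Origin at the centre of its underside.
- jar: White jar, diameter 72 mm, 90 mm high, standing in front of the cups, near the robot. Leave alone. Origin at the centre of its underside.
- spatula: Spatula, 200 mm long, lying on the bench to the right. Leave alone. Origin at its middle, underside.
There are look-alikes about, which are no part of the job. Leave any green or red look-alike of the tin alone.

How it is judged:
On the way, in this order (a step that is already met when the one before it is completed fails the run):
1. the display leans 40 degrees from level (35 to 45), nothing touches it and it stays still for a second, the tin still on the pan (value of joint display between 0.611 and 0.785 rad and contact force between each of the fingers, the arm and scale below 0.1 N and velocity of joint display between -0.02 and 0.02 rad/s and horizontal distance between tin and pan_center below 0.105 m and height (world z) of tin above 0.06 m), for 1 s.
2. the tin stands upright on the floor of the drip tray, let go (x of tin in the frame of tray between -0.1 and 0.1 m and y of tin in the frame of tray between -0.04 and 0.04 m and z of tin in the frame of tray below 0.007 m and angle between tin's own z axis and vertical below 0.06 rad and contact force between each of the fingers, the arm and tin below 0.1 N and linear speed of tin below 0.03 m/s), for 0.2 s.
3. the small cup stands upright on the pan, within 35 mm of its middle, let go (horizontal distance between small_cup and pan_center below 0.035 m and z of small_cup in the frame of pan_center between -0.005 and 0.005 m and angle between small_cup's own z axis and vertical below 0.06 rad and contact force between each of the fingers, the arm and small_cup below 0.1 N and linear speed of small_cup below 0.03 m/s), for 0.2 s.
4. the tare key is pressed down (4 mm or more of its 5 mm) with the cup standing on the pan and the display still at 40 degrees (all of step 3 and value of joint display between 0.611 and 0.785 rad and value of joint tare_key above 0.004 m), for 0.04 s.
At the end, for the whole second after the job is handed in: Display 40 degrees from level, within 5, untouched and still; tin upright on the tray's floor (within 100 mm along and 40 mm across of the tray's centre); small cup upright on the pan, within 35 mm of its middle; tare key up; all let go and at rest (all of step 2 and all of step 3 and value of joint display between 0.611 and 0.785 rad and contact force between each of the fingers, the arm and scale below 0.1 N and value of joint tare_key below 0.001 m and velocity of joint display between -0.02 and 0.02 rad/s).
It fails at once if another thing on the bench is shifted by more than 30 mm or tipped over (distance of any of other_tin, medium_cup, large_cup, aerosol, bottle, jar, spatula from where it was at the start of the episode above 0.03 m or angle between any of other_tin, medium_cup, large_cup, aerosol, bottle, jar's own z axis and vertical above 0.5 rad).
It fails at once if the tin or the small cup is tipped by more than 35 degrees (angle between any of tin, small_cup's own z axis and vertical above 0.61 rad).
It fails at once if the tin or the small cup is dropped (moves at over 0.5 m/s with no finger on it, a fall of some 13 mm) ((linear speed of tin above 0.5 m/s and contact force between the fingers and tin below 0.05 N) or (linear speed of small_cup above 0.5 m/s and contact force between the fingers and small_cup below 0.05 N)).
It also fails if it takes over 72 s, if anything falls off the work surface, if the arm or the gripper's body presses on something with over 40 N, if the wrist force passes 120 N, or if a joint passes its speed limit or range.

## Working session

There is one attempt and no reset: what is moved stays moved. The work goes in short steps, Python scripts to look and compute and a tool call to move; the robot and the scene stay as the last step left them, time stands still between calls to the robot, and variables do not carry over. Pictures are saved under pics/ and viewed, about 8 in all and at most 12, crops included, and the job is handed in when it is done.

Besides the shell and the picture viewer there is one more tool, called after ">>>" in YAML: its name, and indented under it one key for each argument. step_arm: Moves the arm, as the interface text tells. Its arguments: {"type":"object","properties":{"plan":{"type":"array"}},"required":["plan"]}

```bash
mkdir -p pics; ls; python3 - <<'E'
from bench import robot, cams
import cv2
print(robot.get_obs())
for n in ["scene","top"]:
    s=cams.snapshot(n); cv2.imwrite(f"pics/{n}0.png",s["frame"][:,:,::-1])
    print(n,{k:v for k,v in s.items() if k!="frame"})
s=cams.snapshot("wrist"); print({k:v for k,v in s.items() if k!="frame"})
cv2.imwrite("pics/wrist0.png",s["frame"][:,:,::-1])
E
```

```text
pics
{'time': 0.0, 'joint_positions': array([-1.25908706e+00,  8.79358389e-02,  1.37218795e+00, -1.01252294e-05,
        1.68360122e+00, -1.03110042e-01]), 'qvel': array([ 9.47523933e-04, -1.78160755e-05,  5.06550865e-04,  4.98098212e-04,
       -1.21401329e-03,  2.31000468e-04]), 'joint_torque': array([-7.14313646e-04, -3.40187931e+01, -3.02425754e+01,  7.18555553e-02,
        3.31306981e-02, -1.62989763e-04]), 'tool_pos': array([ 0.22148801, -0.50285376,  0.20434829]), 'ee_rot': array([-3.13947059e+00, -2.09467227e-04,  4.14817962e-01]), 'wrist_force': array([-0.59628447, -0.39850952,  0.37122131]), 'wrist_torque': array([-0.0407392 ,  0.01006517, -0.01955516]), 'width': 0.09397810775714564}
scene {'camera_matrix': array([[425.00471222,   0.        , 318.71236602],
       [  0.        , 425.00471222, 200.97854493],
       [  0.        ,   0.        ,   1.        ]]), 'k1': -0.11395276103548847, 'origin': array([0.96494059, 0.79523826, 1.21426469]), 'attitude': array([-2.39836552,  0.01785985,  2.6193846 ])}
top {'camera_matrix': array([[418.09998226,   0.        , 322.43084884],
       [  0.        , 418.09998226, 199.15660915],
       [  0.        ,   0.        ,   1.        ]]), 'k1': -0.07079343583758967, 'origin': array([ 0.32914716, -0.0246003 ,  1.373279  ]), 'attitude': array([-2.97309092, -0.01833714, -1.54684491])}
{'camera_matrix': array([[318.73519256,   0.        , 319.08523968],
       [  0.        , 318.73519256, 197.84783009],
       [  0.        ,   0.        ,   1.        ]]), 'k1': -0.021790330094809518, 'T_tool_cam': array([[ 5.81555965e-04, -9.71566946e-01, -2.36764296e-01,
         6.81475577e-02],
       [ 9.99999783e-01,  6.38240224e-04, -1.62766377e-04,
        -4.42904687e-04],
       [ 3.09250929e-04, -2.36764150e-01,  9.71567106e-01,
        -1.79220046e-01],
       [ 0.00000000e+00,  0.00000000e+00,  0.00000000e+00,
         1.00000000e+00]])}
```

View pics/top0.png

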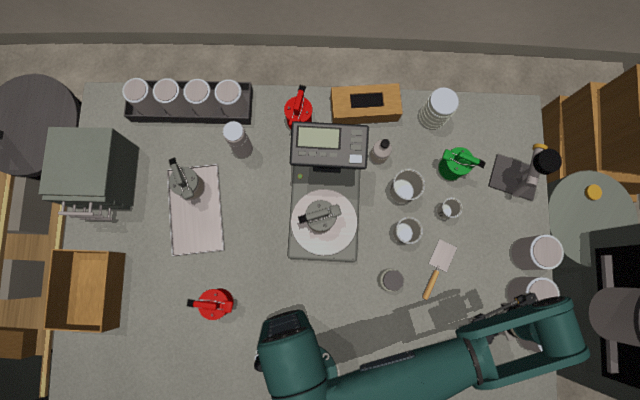

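View pics/scene0.png

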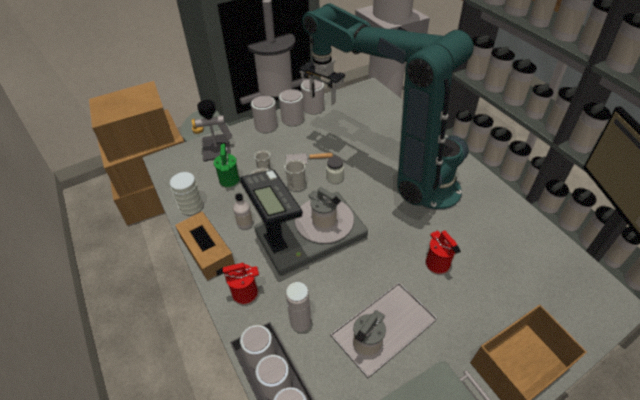

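Top view: scale housing spans px (290–358, 120–262), with the pan at (323,222) and the grey tin on it. The tray is at (196,210) with the other tin in its far half. Cup candidates: (408,186) large, (406,232) medium, (449,208) small, and (390,280) is the jar. Tin look-alikes: red at (298,108) and (215,304), green at (460,162), grey in the tray at (185,182). I choose the grey tin on the pan at (323,216) and the cup at (449,208). Next I check these close up.

```bash
cat > h.py <<'E'
import numpy as np, cv2
from scipy.spatial.transform import Rotation as Ro
from bench import robot, cams
def euler(a): return Ro.from_euler('xyz',a).as_matrix()
class Cam:
    def __init__(s,name):
        o=robot.get_obs(); d=cams.snapshot(name); s.im=d["frame"]; s.K=d["camera_matrix"]; s.k1=d["k1"]
        if name=="wrist":
            T=np.eye(4); T[:3,:3]=euler(o["ee_rot"]); T[:3,3]=o["tool_pos"]; T=T@d["T_tool_cam"]
            s.R,s.o=T[:3,:3],T[:3,3]
        else: s.R,s.o=euler(d["attitude"]),np.array(d["origin"])
        s.d=np.array([s.k1,0,0,0])
    def ray(s,p):
        p=np.atleast_2d(np.array(p,float))
        n=cv2.undistortPoints(p[:,None],s.K,s.d)[:,0]
        v=np.c_[n,np.ones(len(n))]@s.R.T
        return v/np.linalg.norm(v,axis=1)[:,None]
    def plane(s,p,z):
        v=s.ray(p); return s.o+v*((z-s.o[2])/v[:,2])[:,None]
    def proj(s,P):
        P=np.atleast_2d(P); return cv2.projectPoints(np.ascontiguousarray((P-s.o)@s.R),np.zeros(3),np.zeros(3),s.K,s.d)[0][:,0]
    def save(s,f,box=None,k=1):
        im=s.im[:,:,::-1]
        if box: im=im[box[1]:box[3],box[0]:box[2]]
        cv2.imwrite(f,cv2.resize(im,None,fx=k,fy=k,interpolation=cv2.INTER_CUBIC))
def tri(c1,p1,c2,p2):
    a=c1.ray(p1)[0];b=c2.ray(p2)[0]
    t=np.linalg.lstsq(np.c_[a,-b],c2.o-c1.o,rcond=None)[0]
    A=c1.o+t[0]*a;B=c2.o+t[1]*b
    return (A+B)/2,np.linalg.norm(A-B)
E
python3 - <<'E'
from h import *
t=Cam("top");s=Cam("scene")
a=cv2.resize(t.im[110:300,270:470],None,fx=3,fy=3,interpolation=cv2.INTER_CUBIC)[:,:,::-1]
cv2.imwrite("pics/t1.png",a)
s.save("pics/s1.png",(220,140,420,290),4)
for n,p,z in [("pan",(323,222),.066),("small",(449,208),.085),("med",(406,232),.1),("large",(408,186),.115)]: print(n,t.plane(p,z))
for n,p in [("trayc",[(168,170),(217,165),(223,249),(174,255)])]: print(t.plane(p,.014))
print(t.plane([(289,259),(357,261)],.053))
E
```

```text
pan [[ 0.47930749 -0.04677444  0.066     ]]
small [[ 0.53136862 -0.44268153  0.085     ]]
med [[ 0.45097693 -0.30172541  0.1       ]]
large [[ 0.59212648 -0.30599922  0.115     ]]
[[0.64597538 0.47551918 0.014     ]
 [0.66729544 0.31149341 0.014     ]
 [0.38873967 0.27367787 0.014     ]
 [0.36462834 0.43201638 0.014     ]]
[[ 0.36159112  0.05660486  0.053     ]
 [ 0.36056197 -0.15652662  0.053     ]]
```

View pics/t1.png

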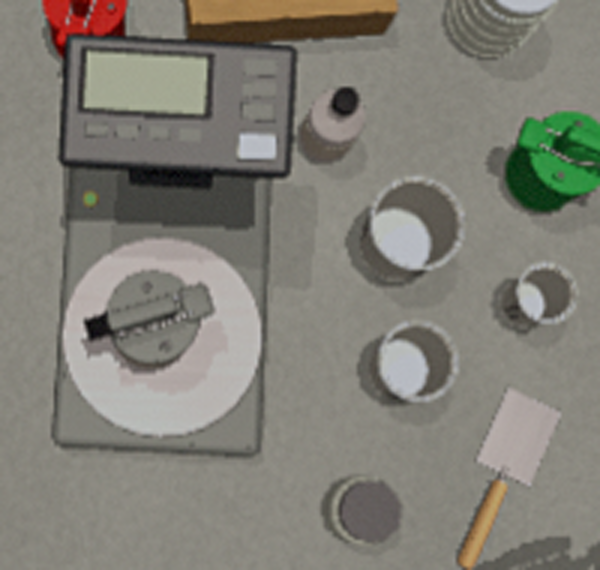

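View pics/s1.png

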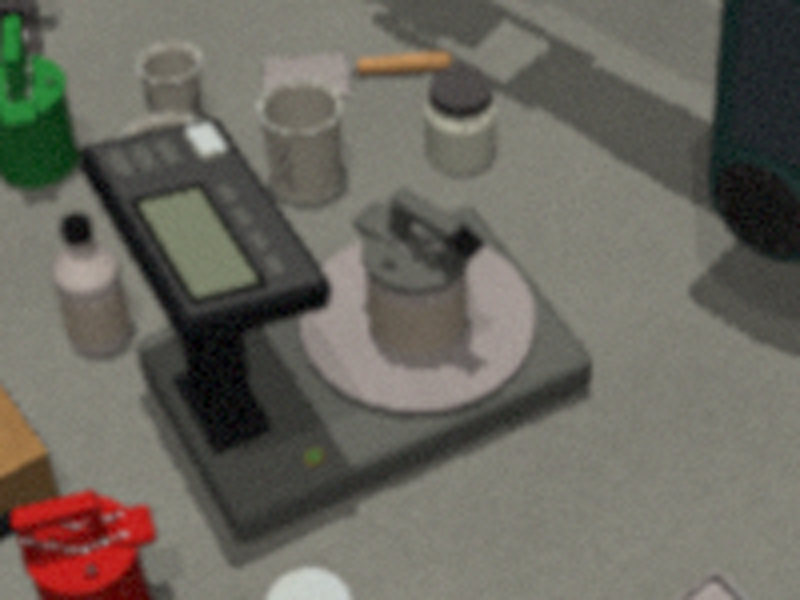

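The crops confirm the choice: the grey tin with its handle is on the pan, with the black lever at crop (95,328) and the spout at (197,300). The smallest cup is at crop (547,294), and the white tare key is at crop (257,146) in the top view and (207,140) in the scene view.

```bash
python3 - <<'E'
from h import *
np.set_printoptions(precision=4,suppress=True)
t=Cam("top");s=Cam("scene")
T=lambda x,y:((x+.5)/3-.5+270,(y+.5)/3-.5+110)
S=lambda x,y:((x+.5)/4-.5+220,(y+.5)/4-.5+140)
def m(n,a,b): print(n,*tri(t,T(*a),s,S(*b)))
m("key",(257,146),(207,140))
m("faceBR",(290,172),(212,122)); m("faceBL",(63,163),(325,285)); m("faceTR",(296,46),(87,150)); m("faceTL",(69,39),(192,322))
m("lcdTL",(86,51),(196,299)); m("lcdTR",(212,55),(138,203)); m("lcdBR",(208,116),(198,187)); m("lcdBL",(80,109),(258,283))
m("lever",(95,328),(466,240)); m("spoutend",(200,300),(372,213))
m("smallcup rim c",(547,294),(171,64))
# pan ellipse
hsv=cv2.cvtColor(t.im,cv2.COLOR_RGB2HSV)
msk=((t.im.min(2)>135)).astype(np.uint8)*255; msk[:185]=0; msk[262:]=0; msk[:,:285]=0; msk[:,365:]=0
c=max(cv2.findContours(msk,0,1)[0],key=cv2.contourArea); c=cv2.convexHull(c)
P=t.plane(c[:,0],.066)
print("pan ext",P.min(0),P.max(0),(P.min(0)+P.max(0))/2)
# small cup rim ellipse (top) mask
msk=((s.im.min(2)>120)).astype(np.uint8)*255
print("med/large rim", tri(t,T(417,224),s,S(157,150)))
# housing edges
for p in [T(55,445),T(262,453),T(70,190),T(268,200)]: print("house",t.plane(p,.053))
E
```

```text
key [ 0.6271 -0.1253  0.2886] 0.0011609338863837998
faceBR [ 0.6085 -0.1573  0.273 ] 5.6727035478990325e-05
faceBL [0.6121 0.0469 0.2745] 0.003664395593341482
faceTR [ 0.7172 -0.1577  0.2969] 0.005593614909032415
faceTL [0.7196 0.0456 0.297 ] 0.0007332938617245981
lcdTL [0.7083 0.0296 0.2991] 4.6161774320443946e-05
lcdTR [ 0.7063 -0.0822  0.2982] 0.004465878856208473
lcdBR [ 0.6547 -0.0816  0.2879] 0.0008326599417953812
lcdBL [0.6587 0.0325 0.2897] 0.003958298015018556
lever [0.4704 0.0153 0.2154] 0.003503986409602857
spoutend [ 0.504  -0.083   0.1766] 0.0011967390733337582
smallcup rim c [ 0.5334 -0.4544  0.0779] 0.0009135590452021868
pan ext [ 0.3763 -0.1509  0.066 ] [0.5822 0.0542 0.066 ] [ 0.4792 -0.0484  0.066 ]
med/large rim (array([ 0.6033, -0.3129,  0.1074]), np.float64(0.010039789254655731))
house [[0.3646 0.0598 0.053 ]]
house [[ 0.3616 -0.1565  0.053 ]]
house [[0.6376 0.0538 0.053 ]]
house [[ 0.6325 -0.1601  0.053 ]]
```

Measured: pan centre (0.479, -0.048), scale yaw ≈ -0.02. The display now leans about 0.21 rad (face slope), and the key position agrees with that. Next: fingers shut, go above the lower rim.

>>> step_arm:
  plan:
    - [[25,30,35,-0.1,0],[50,60,65,-0.2,0],[75,90,90,-0.3,0],[100,118,115,-0.4,0],[125,148,135,-0.433,0],[150,178,144,-0.433,0],[175,208,144,-0.433,0],[200,238,144,-0.433,0]]

```text
time: 1.02
tool_pos: [0.4101, -0.2794, 0.3508]
ee_rot: [3.139, -0.003, -0.019]
wrist_force: [-0.4, -0.1, 0.3]
width: 0.0439
```

>>> step_arm:
  plan:
    - [[25,30,0,0,0],[50,60,0,0,0],[76,90,0,0,0],[102,120,0,0,0],[128,150,0,0,0],[154,182,0,0,0],[179,213,0,0,0],[179,213,0,0,0]]

```text
time: 1.68
tool_pos: [0.5909, -0.0618, 0.3461]
ee_rot: [-3.138, 0.002, -0.01]
wrist_force: [-0.6, -0.2, -0.3]
width: 0.0004
```

>>> step_arm:
  plan:
    - [[0,0,-20,0,0],[0,0,-35,0,0],[0,0,-42,0,0],[0,0,-42,0,0]]

```text
time: 2.02
tool_pos: [0.587, -0.0677, 0.304]
ee_rot: [-3.141, 0.005, -0.018]
wrist_force: [0.5, 0.2, -0.6]
width: 0.0005
```

```bash
python3 - <<'E'
from h import *
w=Cam("wrist"); w.save("pics/w2.png")
o=robot.get_obs(); print(o["tool_pos"],o["wrist_force"])
print(w.proj(np.array([o["tool_pos"],o["tool_pos"]+[0.008,0,0],[.6094,-.052,.2803],[.6094,-.15,.2803],[.6094,.05,.2803]])))
E
```

```text
[ 0.58735081 -0.06789854  0.30559011] [ 0.50489302 -0.58250401 -0.24603637]
[[320.05435005 237.77096969]
 [319.82206446 224.93917576]
 [295.02486286 192.3394254 ]
 [445.09962093 189.78421947]
 [140.36130053 195.03335907]]
```

View pics/w2.png

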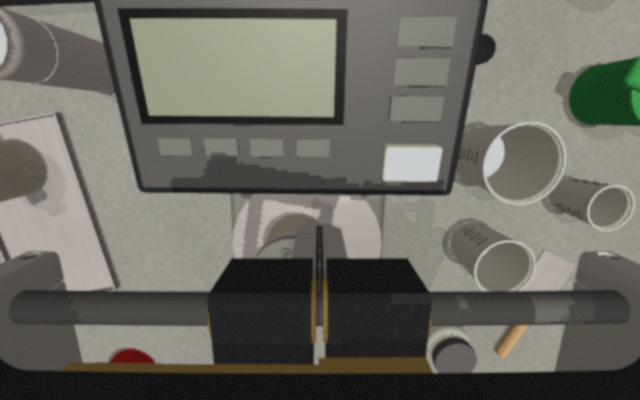

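The display's lower edge is at row ≈188 in the wrist view, i.e. x≈0.611, so the hinge is at about x≈0.674. The pale tare key is at (412,163), well clear to the right. The TCP is short of the target, so I move +21/+14 mm, then press down.

>>> step_arm:
  plan:
    - [[10,7,0,0,0],[21,14,0,0,0],[21,14,0,0,0],[21,14,0,0,0],[21,14,-10,0,0],[21,14,-18,0,0],[21,14,-22,0,0],[21,14,-26,0,0]]

```text
time: 2.73
tool_pos: [0.6082, -0.054, 0.2815]
ee_rot: [3.141, -0.001, -0.019]
wrist_force: [-4.5, 0.4, 16.0]
width: 0.0006
```

>>> step_arm:
  plan:
    - [[0,0,-4,0,0],[0,0,-8,0,0],[0,0,-12,0,0],[0,0,-15,0,0],[0,0,-15,0,0]]

```text
time: 3.15
tool_pos: [0.6039, -0.0538, 0.2706]
ee_rot: [3.14, 0.005, -0.019]
wrist_force: [-16.2, 0.3, 17.4]
width: 0.0005
```

>>> step_arm:
  plan:
    - [[-2,0,-4,0,0],[-4,0,-8,0,0],[-6,0,-11,0,0],[-6,0,-11,0,0]]

```text
time: 3.48
tool_pos: [0.6006, -0.0538, 0.2583]
ee_rot: [3.141, -0.0, -0.019]
wrist_force: [-7.8, 1.5, 12.1]
width: 0.0007
```

```bash
python3 - <<'E'
from h import *
t=Cam("top");s=Cam("scene");w=Cam("wrist")
a=cv2.resize(t.im[110:180,280:380],None,fx=4,fy=4,interpolation=cv2.INTER_CUBIC)
b=cv2.resize(s.im[160:230,235:335],None,fx=4,fy=4,interpolation=cv2.INTER_CUBIC)
c=cv2.resize(w.im,(480,300))
cv2.imwrite("pics/d3.png",np.hstack([a,b])[:,:,::-1]); print(robot.get_obs()["tool_pos"])
E
```

```text
[ 0.60056137 -0.05375703  0.25830655]
```

View pics/d3.png

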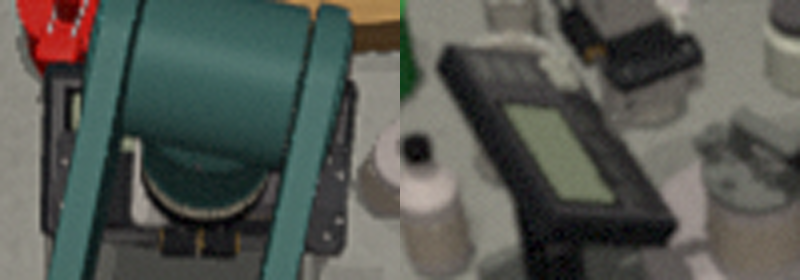

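The arm hides the top view. From contact geometry the tilt is ≈0.57 rad. I go 7 mm more, then retreat and look.

>>> step_arm:
  plan:
    - [[-1,0,-4,0,0],[-1,0,-7,0,0],[-1,0,-7,0,0],[-1,0,-7,0,0],[-4,0,20,0,0],[-10,0,60,0,0],[-40,0,90,0,0],[-80,0,90,0,0]]

```text
time: 4.3
tool_pos: [0.5248, -0.0543, 0.3496]
ee_rot: [3.14, -0.009, -0.018]
wrist_force: [-0.9, -1.3, 2.0]
width: 0.0009
```

>>> step_arm:
  plan:
    - [[-40,0,0,0,0],[-80,0,0,0,0],[-120,0,0,0,0],[-160,0,0,0,0],[-200,0,0,0,100],[-200,0,0,0,100],[-200,0,0,0,100]]

```text
time: 4.88
tool_pos: [0.3217, -0.0536, 0.3453]
ee_rot: [3.14, -0.004, -0.02]
wrist_force: [-0.7, -0.8, 0.3]
width: 0.0171
```

```bash
python3 - <<'E'
from h import *
t=Cam("top");s=Cam("scene");w=Cam("wrist")
a=cv2.resize(t.im[110:180,280:380],None,fx=4,fy=4,interpolation=cv2.INTER_CUBIC)
b=cv2.resize(s.im[160:230,235:335],None,fx=4,fy=4,interpolation=cv2.INTER_CUBIC)
c=cv2.copyMakeBorder(cv2.resize(w.im[:, :],(512,320),interpolation=cv2.INTER_AREA),0,0,0,288,0)
cv2.imwrite("pics/d4.png",np.vstack([np.hstack([a,b]),c])[:,:,::-1]); print(robot.get_obs())
E
```

```text
{'time': 5.0333, 'joint_positions': array([-3.38005572e-01, -3.89321319e-01,  1.51050684e+00,  2.34626792e-05,
        2.02127964e+00,  1.25095377e+00]), 'qvel': array([ 0.00578609,  0.0260268 , -0.00854789, -0.00080742,  0.00564892,
       -0.00075063]), 'joint_torque': array([-4.73910430e-02, -1.43241772e+01, -2.96583152e+01,  2.92235456e-02,
       -2.32856168e-02,  8.28312004e-04]), 'tool_pos': array([ 0.32365113, -0.05375911,  0.3438936 ]), 'ee_rot': array([-3.14129826e+00,  8.21615248e-04, -1.81526841e-02]), 'wrist_force': array([-0.41749416,  0.03473048, -0.12735909]), 'wrist_torque': array([ 0.03809033, -0.00980658, -0.04561651]), 'width': 0.029160520683605584}
```

View pics/d4.png

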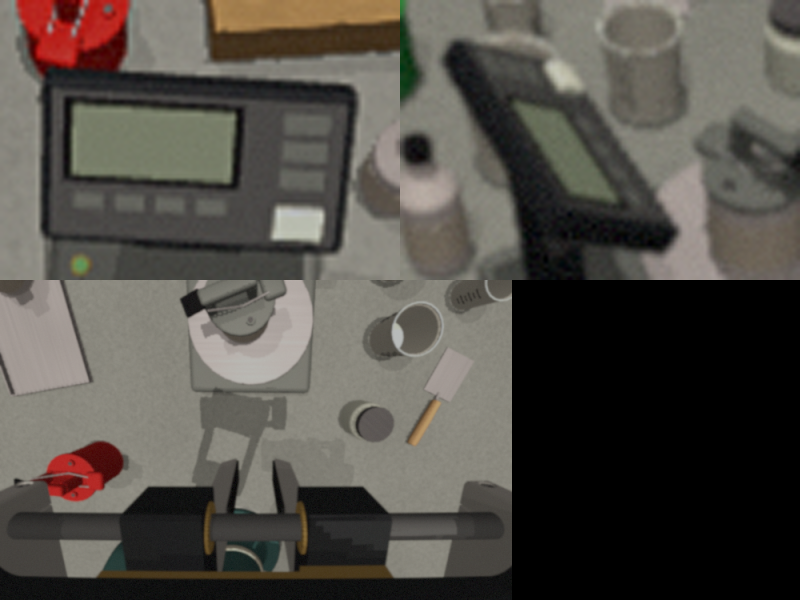

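The display is now clearly tilted. In the top crop the LCD corners are at (70,101), (239,111), (234,183) and (70,176), with the key at (298,222). In the scene crop the LCD corners are at (112,98), (145,105), (220,195) and (185,203), with the key at (165,75).

```bash
python3 - <<'E'
from h import *
np.set_printoptions(precision=4,suppress=True)
t=Cam("top");s=Cam("scene")
T=lambda x,y:((x+.5)/4-.5+280,(y+.5)/4-.5+110)
S=lambda x,y:((x+.5)/4-.5+235,(y+.5)/4-.5+160)
def m(n,a,b): r=tri(t,T(*a),s,S(*b)); print(n,*r); return r[0]
k=m("key",(298,222),(165,75))
d={}
TR=m("TR",(239,111),(112,98));BR=m("BR",(234,183),(145,105));BL=m("BL",(70,176),(220,195));TL=m("TL",(70,101),(185,203))
u=(TR+TL-BR-BL)/2; print("theta lcd",np.arctan2(u[2],u[0]))
FTR=m("FTR",(355,90),(50,47));FBR=m("FBR",(340,243),(165,50)) ;FBL=m("FBL",(45,235),(270,222));FTL=m("FTL",(45,78),(122,215))
print("hinge->key pred per theta:")
h=np.array([.674,.25])
v=np.array([k[0]-h[0],k[2]-h[1]]); print("theta key",np.arctan2(v[1],v[0])*-1+np.pi/2+np.arctan2(.034,.050)-0 if 0 else np.arctan2(.050,-.034)-np.arctan2(v[1],v[0]), np.linalg.norm(v))
# same from LCD in top view alone: foreshortening of LCD height/width
for th in (.6,.65,.7,.75,.8):
  c_,s_=np.cos(th),np.sin(th)
  P=[[.674-x*c_-z*s_,-.0516+y,.25+z*c_-x*s_] for x,y,z in [(.034,-.072,.050),(.060,0,.042),(-.060,0,.042)]]
  print(th,(t.proj(np.array(P))-[280,110])*4+1.5,(s.proj(np.array(P))-[235,160])*4+1.5)
E
```

```text
key [ 0.614  -0.1243  0.2663] 0.0010926658345024474
TR [ 0.6764 -0.0799  0.3111] 0.0026182889162878484
BR [ 0.6423 -0.0833  0.2803] 0.012723881009105618
BL [0.6393 0.0297 0.2844] 0.004626351599756081
TL [0.6777 0.0351 0.3059] 0.011980880107948228
theta lcd 0.6243398591256165
FTR [ 0.694  -0.1572  0.3099] 0.002206118141919627
FBR [ 0.6005 -0.1533  0.2637] 0.0016888089985027885
FBL [0.607  0.0464 0.2514] 0.006998940857416652
FTL [0.7086 0.0414 0.3112] 0.027062907438069897
hinge->key pred per theta:
theta key -0.7089761811298194 0.0621286667809258
0.6 [[297.3073 215.2538]
 [189.9505 243.9042]
 [196.2401  73.9397]] [[159.9244  71.8269]
 [221.9874 138.5662]
 [ 96.4016 125.3927]]
0.65 [[296.9061 217.7744]
 [189.7967 245.0741]
 [196.1898  78.3271]] [[161.4196  73.9117]
 [222.2418 141.8026]
 [100.4741 122.5162]]
0.7 [[296.5024 220.0973]
 [189.6501 245.9777]
 [196.1287  82.8974]] [[162.7542  76.0971]
 [222.2882 145.1068]
 [104.6427 119.7772]]
0.75 [[296.0973 222.2176]
 [189.5107 246.6149]
 [196.0571  87.6381]] [[163.9257  78.377 ]
 [222.1275 148.4707]
 [108.8955 117.1836]]
0.8 [[295.6919 224.1313]
 [189.3791 246.9869]
 [195.9751  92.536 ]] [[164.932   80.7455]
 [221.7614 151.8861]
 [113.2202 114.7425]]
```

Estimates of the tilt range from 0.62 to 0.71, so I want a closer check. I take two wrist views from above with a baseline.

>>> step_arm:
  plan:
    - [[40,0,10,0,100],[80,0,25,0,100],[120,0,35,0,100],[160,0,35,0,100],[200,0,35,0,100],[240,-15,35,0,100],[270,-30,35,0,100],[290,-50,35,0,100]]

```text
time: 5.8
tool_pos: [0.617, -0.1031, 0.3751]
ee_rot: [-3.14, 0.005, -0.015]
wrist_force: [0.6, 0.4, -0.0]
width: 0.0905
```

>>> step_arm:
  plan:
    - [[0,0,0,0,100],[0,0,0,0,100],[0,0,0,0,100]]

```text
time: 6.05
tool_pos: [0.6134, -0.1033, 0.3782]
ee_rot: [-3.141, 0.002, -0.018]
wrist_force: [-0.8, -0.1, -0.2]
width: 0.094
```

```bash
cat > disp.py <<'E'
from h import *
import pickle,sys
def corners(m):
    c=max(cv2.findContours(m,0,1)[0],key=cv2.contourArea); h=cv2.convexHull(c)
    for e in np.linspace(1,12,60):
        p=cv2.approxPolyDP(h,e,True)
        if len(p)<=4: break
    p=p[:,0].astype(float); p=p[np.argsort(p[:,1])]
    return np.vstack([p[:2][np.argsort(p[:2,0])],p[2:4][np.argsort(p[2:4,0])]]),cv2.contourArea(c)
def grab(name):
    w=Cam("wrist"); w.save(f"pics/{name}.png")
    hsv=cv2.cvtColor(w.im,cv2.COLOR_RGB2HSV); r=slice(0,250)
    g=w.im.astype(int)
    lcd=((g[:,:,1]-g[:,:,2]>15)&(abs(g[:,:,0]-g[:,:,1])<25)&(g[:,:,1]>90)).astype(np.uint8)*255
    key=((g.min(2)>175)).astype(np.uint8)*255
    lcd[250:]=0;key[250:]=0
    o=robot.get_obs()
    a,b=corners(lcd),corners(key); print(name,o["tool_pos"],"lcd",a,"key",b,sep="\n")
    pickle.dump((w,a[0],b[0]),open(f"{name}.pkl","wb"))
E
python3 -c "
from disp import *
grab('A')"
```

```text
A
[ 0.61285443 -0.10297362  0.37951998]
lcd
(array([[143., 125.],
       [283., 126.],
       [168., 169.],
       [287., 168.]]), 5580.5)
key
(array([[  5.,  54.],
       [ 40.,  71.],
       [  0.,  96.],
       [ 36., 103.]]), 1926.5)
```

>>> step_arm:
  plan:
    - [[0,40,0,0,100],[0,80,0,0,100],[0,100,0,0,100],[0,100,0,0,100],[0,100,0,0,100],[0,100,0,0,100]]

```text
time: 6.6
tool_pos: [0.6123, -0.0038, 0.3806]
ee_rot: [3.141, -0.002, -0.018]
wrist_force: [0.6, 0.2, 0.9]
width: 0.0939
```

```bash
python3 -c "
from disp import *
np.set_printoptions(precision=4,suppress=True)
grab('B')
A=pickle.load(open('A.pkl','rb'));B=pickle.load(open('B.pkl','rb'))
for k in (1,2):
    P=[]
    for a,b in zip(A[k],B[k]):
        r=tri(A[0],a,B[0],b); P.append(r[0]); print(*r)
    P=np.array(P); u=P[0]+P[1]-P[2]-P[3]; print('theta',np.arctan2(u[2],u[0]),'mid',P.mean(0))
"
```

```text
B
[ 0.6124 -0.0044  0.3803]
lcd
(array([[274., 121.],
       [413., 123.],
       [280., 164.],
       [399., 166.]]), 5649.0)
key
(array([[ 94.,  51.],
       [130.,  70.],
       [ 81.,  83.],
       [116., 104.]]), 2200.0)
[0.6804 0.0296 0.3112] 0.00010373749025954127
[ 0.6773 -0.0766  0.3099] 0.00023170656649470456
[0.6425 0.0306 0.2783] 0.0016194556895841612
[ 0.6401 -0.075   0.2783] 0.0009401361672886739
theta 0.7092628728174676 mid [ 0.6601 -0.0228  0.2944]
[0.7596 0.2399 0.1889] 2.5879535861935534e-05
[0.7394 0.2013 0.1917] 0.001792651239357309
[0.7215 0.2605 0.1865] 0.011257094655104523
[0.7073 0.2449 0.1553] 0.0038352723399380957
theta 0.5039995343175356 mid [0.7319 0.2367 0.1806]
```

The wrist-pair LCD fit gives 0.709 rad (residuals ≤1.6 mm), agreeing with the key's 0.71 and close to 0.70. The "key" mask there caught the aerosol cap instead and is ignored. The display has stood untouched for over 2 s, so next is the tin: two wrist views above it.

>>> step_arm:
  plan:
    - [[-40,-10,0,0,100],[-80,-20,0,0,100],[-110,-40,0,0,100],[-110,-66,0,0,100],[-110,-66,0,0,100],[-110,-66,0,0,100],[-110,-66,0,0,100]]

```text
time: 7.23
tool_pos: [0.503, -0.0702, 0.3794]
ee_rot: [-3.141, 0.0, -0.02]
wrist_force: [0.7, 0.5, -0.8]
width: 0.0938
```

```bash
python3 -c "
from disp import *
w=Cam('wrist');pickle.dump(w,open('C.pkl','wb'));print(robot.get_obs()['tool_pos'])"
```

```text
[ 0.5032329  -0.06971468  0.3793231 ]
```

>>> step_arm:
  plan:
    - [[0,40,0,0,100],[0,80,0,0,100],[0,90,0,0,100],[0,90,0,0,100],[0,90,0,0,100],[0,90,0,0,100]]

```text
time: 7.78
tool_pos: [0.5033, 0.0198, 0.3793]
ee_rot: [3.141, 0.0, -0.018]
wrist_force: [-1.2, 0.5, 0.5]
width: 0.094
```

```bash
python3 -c "
from disp import *
w=Cam('wrist');pickle.dump(w,open('D.pkl','wb'));print(robot.get_obs()['tool_pos'])
c=pickle.load(open('C.pkl','rb'))
p=np.array([.483,-.035,.21]);out=[]
for q in (c,w):
    x,y=(q.proj(p)[0]-[65,70]).astype(int);x=max(0,x);y=max(0,y);print('off',x,y)
    out.append(cv2.resize(q.im[y:y+140,x:x+130],(390,420),interpolation=cv2.INTER_CUBIC))
cv2.imwrite('pics/tin5.png',np.hstack(out)[:,:,::-1])"
```

```text
[0.50320238 0.01950216 0.37926308]
off 223 130
off 303 129
```

View pics/tin5.png

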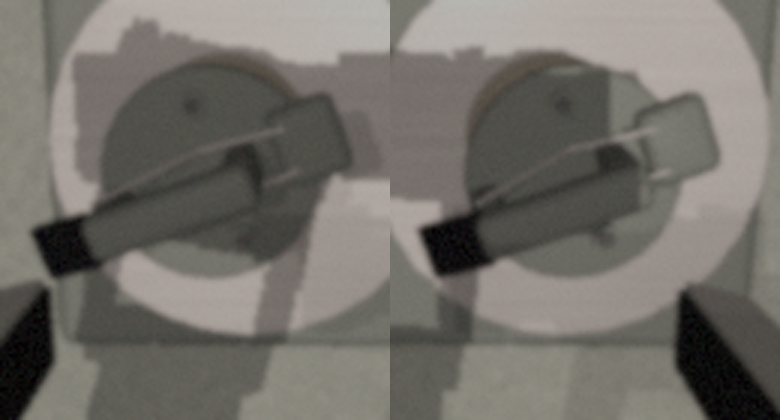

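Both crops show the tin's handle bar. Its ends are at (83,240)–(255,183) on the left and (90,240)–(248,182) on the right. The black lever is at the lower left and the spout at the upper right. The lid's disc is centred near (205,170) on the left and (185,172) on the right.

```bash
python3 -c "
from disp import *
np.set_printoptions(precision=4,suppress=True)
C=pickle.load(open('C.pkl','rb'));D=pickle.load(open('D.pkl','rb'))
f=lambda o:(lambda x,y:((x+.5)/3-.5+o[0],(y+.5)/3-.5+o[1]))
c,d=f((223,130)),f((303,129))
for n,a,b in [('end-',(83,240),(90,240)),('end+',(255,183),(248,182)),('mid',(170,210),(168,210)),('lid',(205,170),(185,172)),('bolt',(190,104),(174,103))]:
    print(n,*tri(C,c(*a),D,d(*b)))
print(C.plane([c(205,170)],.17),D.plane([d(185,172)],.17),C.plane([c(83,240),c(255,183)],.223),D.plane([d(90,240),d(248,182)],.223))
"
```

```text
end- [0.4775 0.0057 0.2244] 0.0003122288156156498
end+ [ 0.4921 -0.0563  0.1988] 0.00015754665762616313
mid [ 0.4843 -0.0244  0.2087] 0.0002753504598543708
lid [ 0.4925 -0.0351  0.1764] 0.0010158004310824498
bolt [ 0.5202 -0.0303  0.1768] 0.0001411728163590531
[[ 0.4917 -0.0346  0.17  ]] [[ 0.4906 -0.0361  0.17  ]] [[ 0.4773  0.0061  0.223 ]
 [ 0.4974 -0.0573  0.223 ]] [[ 0.477   0.0057  0.223 ]
 [ 0.4975 -0.0512  0.223 ]]
```

Tin axis ≈ (0.491, -0.035), with both the lid centre and the bar mid plus 11 mm agreeing, and the bar's direction is -1.25 rad. The bar is 63 mm long against 66 given, and its heights bracket the expected 0.216. Wrist joint range requires yaw +1.89, so I turn and descend over it.

>>> step_arm:
  plan:
    - [[-3,-10,-10,0.12,60],[-6,-20,-20,0.24,60],[-9,-30,-30,0.36,60],[-12,-40,-40,0.48,60],[-12,-50,-50,0.6,60],[-12,-55,-60,0.72,60],[-12,-55,-70,0.84,60],[-12,-55,-80,0.96,60]]

```text
time: 8.5
tool_pos: [0.4908, -0.0365, 0.2989]
ee_rot: [3.142, 0.0, 0.945]
wrist_force: [0.1, -0.2, 0.2]
width: 0.0565
```

>>> step_arm:
  plan:
    - [[0,0,0,0.12,60],[0,0,0,0.24,60],[0,0,0,0.36,60],[0,0,0,0.48,60],[0,0,0,0.6,60],[0,0,0,0.72,60],[0,0,0,0.84,60],[0,0,0,0.95,60]]

```text
time: 9.17
tool_pos: [0.4909, -0.0361, 0.2994]
ee_rot: [-3.141, 0.0, 1.895]
wrist_force: [0.3, -0.4, 0.2]
width: 0.0564
```

>>> step_arm:
  plan:
    - [[0,0,0,0,60],[0,0,0,0,60],[0,0,0,0,60]]

```text
time: 9.42
tool_pos: [0.4909, -0.0353, 0.2994]
ee_rot: [-3.142, 0.0, 1.888]
wrist_force: [1.0, -0.2, -1.2]
width: 0.0567
```

Position is on target; descend 102 mm and close.

>>> step_arm:
  plan:
    - [[0,0,-30,0,60],[0,0,-60,0,60],[0,0,-85,0,60],[0,0,-102,0,60],[0,0,-102,0,60],[0,0,-102,0,0],[0,0,-102,0,0],[0,0,-102,0,0]]

```text
time: 10.08
tool_pos: [0.492, -0.0349, 0.1997]
ee_rot: [3.138, 0.002, 1.891]
wrist_force: [0.2, 0.5, -0.6]
width: 0.04
```

>>> step_arm:
  plan:
    - [[0,0,0,0,0],[0,0,0,0,0],[0,0,0,0,0],[0,0,0,0,0]]

```text
time: 10.42
tool_pos: [0.4907, -0.0348, 0.1982]
ee_rot: [-3.141, 0.001, 1.892]
wrist_force: [-2.1, -0.6, 2.3]
width: 0.0177
```

>>> step_arm:
  plan:
    - [[0,0,8,0,0],[0,0,20,0,0],[0,0,40,0,0],[-3,5,60,0,0],[-6,20,72,0,0],[-10,45,75,0,0],[-14,78,75,0,0],[-18,112,75,0,0]]

```text
time: 11.08
tool_pos: [0.473, 0.078, 0.2733]
ee_rot: [3.14, 0.0, 1.89]
wrist_force: [0.4, 0.5, -4.8]
width: 0.0177
```

>>> step_arm:
  plan:
    - [[-4,36,0,0,0],[-8,72,0,0,0],[-12,108,0,0,0],[-16,144,0,0,0],[-20,180,0,0,0],[-24,216,0,0,0],[-27,245,0,0,0],[-29,270,0,0,0]]

```text
time: 11.75
tool_pos: [0.443, 0.3499, 0.2722]
ee_rot: [-3.141, -0.001, 1.894]
wrist_force: [-0.0, -0.1, -4.2]
width: 0.0179
```

>>> step_arm:
  plan:
    - [[0,14,0,0,0],[0,15,0,0,0],[0,15,0,0,0],[0,15,0,0,0]]

```text
time: 12.08
tool_pos: [0.4443, 0.361, 0.2725]
ee_rot: [-3.141, 0.001, 1.89]
wrist_force: [-0.0, -0.1, -5.5]
width: 0.0178
```

```bash
python3 - <<'E'
from h import *
t=Cam("top");s=Cam("scene");o=robot.get_obs();print(o["tool_pos"],o["width"],o["wrist_force"])
a=cv2.resize(t.im[110:270,150:350],None,fx=2,fy=2,interpolation=cv2.INTER_CUBIC)
b=cv2.resize(s.im[210:370,250:450],None,fx=2,fy=2,interpolation=cv2.INTER_CUBIC)
cv2.imwrite("pics/p6.png",np.hstack([a,b])[:,:,::-1])
E
```

```text
[0.44444291 0.36086091 0.2727996 ] 0.017705287754838685 [ 0.24676846 -0.42079021 -4.23006187]
```

View pics/p6.png

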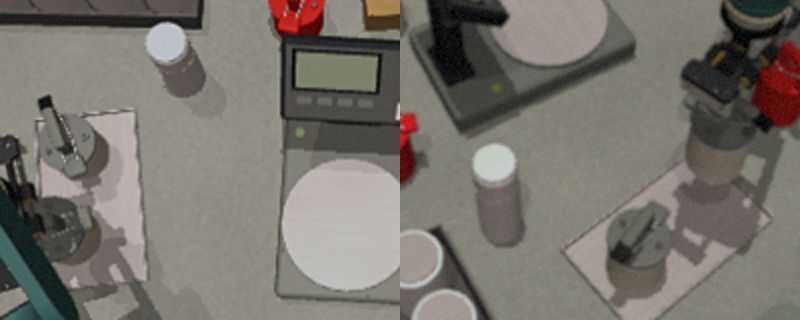

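The picture shows the tin held upright over the free near half of the tray, with the other tin clear of it in the far half at crop (70,145). Lowering.

>>> step_arm:
  plan:
    - [[0,0,-30,0,0],[0,0,-60,0,0],[0,0,-90,0,0],[0,0,-110,0,0],[0,0,-122,0,0],[0,0,-130,0,0],[0,0,-134,0,0],[0,0,-134,0,0]]

```text
time: 12.85
tool_pos: [0.4443, 0.3621, 0.1388]
ee_rot: [3.141, -0.0, 1.891]
wrist_force: [-0.8, -0.3, -5.1]
width: 0.0174
```

>>> step_arm:
  plan:
    - [[0,0,-2,0,0],[0,0,-4,0,0],[0,0,-4,0,0]]

```text
time: 13.1
tool_pos: [0.4444, 0.3627, 0.1354]
ee_rot: [3.14, -0.0, 1.892]
wrist_force: [-1.2, -0.2, -4.1]
width: 0.0176
```

>>> step_arm:
  plan:
    - [[0,0,-1,0,0],[0,0,-2,0,0],[0,0,-2,0,0]]

```text
time: 13.35
tool_pos: [0.4443, 0.363, 0.1352]
ee_rot: [3.139, -0.001, 1.892]
wrist_force: [-3.5, -0.4, 5.4]
width: 0.0178
```

The tin is on the floor (contact force now up). Release and rise.

>>> step_arm:
  plan:
    - [[0,0,1,0,45],[0,0,1,0,45],[0,0,1,0,45],[0,0,1,0,45],[0,0,20,0,45],[0,0,60,0,45],[0,0,100,0,45],[0,0,140,0,45]]

```text
time: 14.02
tool_pos: [0.4437, 0.3621, 0.2733]
ee_rot: [-3.14, 0.001, 1.892]
wrist_force: [0.8, 0.6, 0.2]
width: 0.0423
```

>>> step_arm:
  plan:
    - [[0,-30,30,-0.12,100],[0,-70,30,-0.24,100],[0,-110,30,-0.36,100],[0,-150,30,-0.48,100],[0,-190,30,-0.6,100],[0,-230,30,-0.72,100],[0,-270,30,-0.84,100],[0,-310,30,-0.96,100]]

```text
time: 14.68
tool_pos: [0.4436, 0.0506, 0.3026]
ee_rot: [3.141, -0.0, 0.926]
wrist_force: [1.9, -0.1, 0.1]
width: 0.0918
```

>>> step_arm:
  plan:
    - [[0,-40,0,-0.12,100],[10,-80,0,-0.24,100],[20,-120,0,-0.36,100],[30,-160,0,-0.48,100],[40,-200,0,-0.6,100],[50,-240,0,-0.72,100],[60,-280,0,-0.84,100],[70,-320,0,-0.95,100]]

```text
time: 15.35
tool_pos: [0.5141, -0.2699, 0.3023]
ee_rot: [3.141, -0.0, -0.024]
wrist_force: [1.3, 0.5, -0.5]
width: 0.0938
```

>>> step_arm:
  plan:
    - [[10,-35,0,0,100],[20,-70,0,0,100],[28,-100,0,0,100],[28,-100,0,0,100],[28,-100,0,0,100],[28,-100,0,0,100]]

```text
time: 15.85
tool_pos: [0.5419, -0.3672, 0.3021]
ee_rot: [-3.141, 0.0, -0.018]
wrist_force: [-0.3, 0.8, -0.5]
width: 0.0937
```

```bash
python3 -c "
from disp import *
w=Cam('wrist');pickle.dump(w,open('E.pkl','wb'));print(robot.get_obs()['tool_pos'])"
```

```text
[ 0.54202119 -0.3665967   0.30302414]
```

>>> step_arm:
  plan:
    - [[0,-40,0,0,100],[0,-80,0,0,100],[0,-100,0,0,100],[0,-100,0,0,100],[0,-100,0,0,100],[0,-100,0,0,100]]

```text
time: 16.4
tool_pos: [0.5424, -0.4658, 0.3038]
ee_rot: [3.141, -0.001, -0.016]
wrist_force: [1.0, -0.1, 0.6]
width: 0.094
```

```bash
python3 -c "
from disp import *
w=Cam('wrist');pickle.dump(w,open('F.pkl','wb'));print(robot.get_obs()['tool_pos'])
c=pickle.load(open('E.pkl','rb'))
p=np.array([.532,-.447,.05]);out=[]
for q in (c,w):
    x,y=(q.proj(p)[0]-[75,80]).astype(int);x=max(0,x);y=max(0,y);print('off',x,y)
    o=q.im[y:y+160,x:x+150]; print(o.shape)
    out.append(cv2.resize(o,(o.shape[1]*5//2,400),interpolation=cv2.INTER_CUBIC))
cv2.imwrite('pics/cup7.png',np.hstack(out)[:,:,::-1])"
```

```text
[ 0.54252162 -0.46560542  0.30415721]
off 302 97
(160, 150, 3)
off 230 99
(160, 150, 3)
```

View pics/cup7.png

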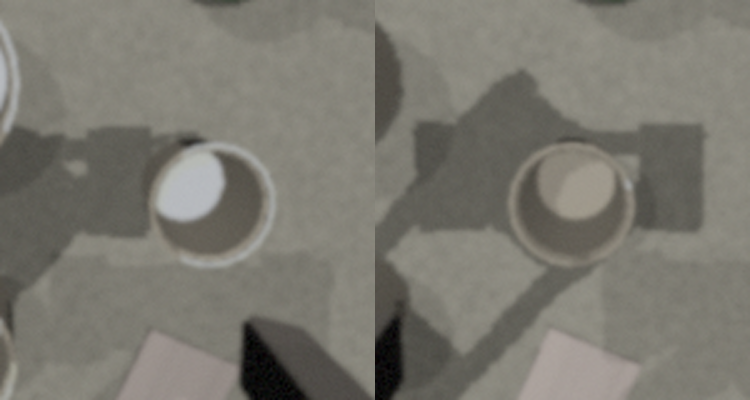

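The cup rim's centre is at crop (213,204) on the left and (197,204) on the right.

```bash
python3 -c "
from disp import *
np.set_printoptions(precision=4,suppress=True)
C=pickle.load(open('E.pkl','rb'));D=pickle.load(open('F.pkl','rb'))
f=lambda o:(lambda x,y:((x+.5)/2.5-.5+o[0],(y+.5)/2.5-.5+o[1]))
c,d=f((302,97)),f((230,99))
print(*tri(C,c(213,204),D,d(197,204)))
print(C.plane([c(213,204)],.085),D.plane([d(197,204),d(134,204),d(260,204)],.085))
"
```

```text
[ 0.537  -0.452   0.0855] 0.0003468031986215869
[[ 0.5371 -0.4521  0.085 ]] [[ 0.5368 -0.452   0.085 ]
 [ 0.5373 -0.4201  0.085 ]
 [ 0.5362 -0.484   0.085 ]]
```

The rim is at (0.537, -0.452, z 0.0855) with a 64 mm diameter, matching the description. Descend to a TCP height of 0.040.

>>> step_arm:
  plan:
    - [[-5,14,-40,0,100],[-5,14,-80,0,100],[-5,14,-120,0,100],[-5,14,-155,0,100],[-5,14,-180,0,100],[-5,14,-195,0,100],[-5,14,-195,0,100]]

```text
time: 17.03
tool_pos: [0.5355, -0.4497, 0.1029]
ee_rot: [-3.135, 0.006, -0.016]
wrist_force: [-0.3, 1.3, -0.5]
width: 0.094
```

>>> step_arm:
  plan:
    - [[0,0,-25,0,100],[0,0,-50,0,100],[0,0,-68,0,100],[0,0,-68,0,100],[0,0,-68,0,100]]

```text
time: 17.45
tool_pos: [0.5374, -0.4527, 0.0406]
ee_rot: [3.141, -0.0, -0.017]
wrist_force: [0.2, -0.0, 1.4]
width: 0.0942
```

>>> step_arm:
  plan:
    - [[0,0,0,0,0],[0,0,0,0,0],[0,0,0,0,0],[0,0,0,0,0],[0,0,0,0,0],[0,0,0,0,0],[0,0,0,0,0]]

```text
time: 18.03
tool_pos: [0.5373, -0.4539, 0.0404]
ee_rot: [3.141, -0.001, -0.018]
wrist_force: [-0.1, -0.2, 2.6]
width: 0.0613
```

Width 61 mm matches the taper (60 mm expected). Lift and carry to the pan.

>>> step_arm:
  plan:
    - [[0,0,15,0,0],[0,0,45,0,0],[0,0,80,0,0],[0,0,115,0,0],[0,0,145,0,0],[-3,15,165,0,0],[-8,45,165,0,0],[-13,80,165,0,0]]

```text
time: 18.7
tool_pos: [0.5241, -0.3749, 0.2062]
ee_rot: [3.139, -0.003, -0.021]
wrist_force: [-0.1, 0.4, -0.3]
width: 0.0615
```

>>> step_arm:
  plan:
    - [[-5,38,0,0,0],[-10,76,0,0,0],[-16,114,0,0,0],[-22,152,0,0,0],[-28,190,0,0,0],[-34,228,0,0,0],[-40,265,0,0,0],[-45,300,0,0,0]]

```text
time: 19.37
tool_pos: [0.478, -0.0717, 0.2044]
ee_rot: [-3.141, 0.0, -0.018]
wrist_force: [-0.2, 0.5, 0.7]
width: 0.0615
```

>>> step_arm:
  plan:
    - [[0,20,0,0,0],[0,25,0,0,0],[0,25,-25,0,0],[0,25,-50,0,0],[0,25,-70,0,0],[0,25,-80,0,0],[0,25,-80,0,0],[0,25,-80,0,0]]

```text
time: 20.03
tool_pos: [0.4789, -0.0492, 0.1245]
ee_rot: [3.141, 0.001, -0.019]
wrist_force: [0.8, -0.3, 0.9]
width: 0.0617
```

>>> step_arm:
  plan:
    - [[0,0,-8,0,0],[0,0,-14,0,0],[0,0,-16,0,0],[0,0,-17,0,0],[0,0,-18,0,0],[0,0,-18,0,0]]

```text
time: 20.53
tool_pos: [0.479, -0.0486, 0.1066]
ee_rot: [3.141, -0.0, -0.018]
wrist_force: [0.1, -0.1, -0.2]
width: 0.0614
```

>>> step_arm:
  plan:
    - [[0,0,-1,0,0],[0,0,-2,0,0],[0,0,-2,0,0]]

```text
time: 20.78
tool_pos: [0.4799, -0.0486, 0.1063]
ee_rot: [3.141, -0.003, -0.018]
wrist_force: [-0.3, -0.1, 5.6]
width: 0.0616
```

Pan contact felt. Release, rise, then go to the display's key.

>>> step_arm:
  plan:
    - [[0,0,1,0,100],[0,0,1,0,100],[0,0,1,0,100],[0,0,1,0,100],[0,0,1,0,100],[0,0,20,0,100],[0,0,60,0,100],[0,0,100,0,100]]

```text
time: 21.45
tool_pos: [0.4773, -0.0483, 0.2033]
ee_rot: [-3.141, 0.006, -0.018]
wrist_force: [1.4, -1.6, -0.2]
width: 0.094
```

>>> step_arm:
  plan:
    - [[0,0,40,0,0],[0,-15,80,0,0],[0,-30,118,0,0],[25,-45,130,0,0],[55,-55,130,0,0],[85,-55,130,0,0],[105,-55,130,0,0],[115,-55,130,0,0]]

```text
time: 22.12
tool_pos: [0.596, -0.104, 0.3324]
ee_rot: [-3.141, 0.002, -0.018]
wrist_force: [-1.8, -0.4, -0.4]
width: 0.0441
```

>>> step_arm:
  plan:
    - [[0,0,0,0,0],[0,0,0,0,0],[0,0,0,0,0],[0,0,0,0,0]]

```text
time: 22.45
tool_pos: [0.5932, -0.1036, 0.3352]
ee_rot: [3.141, -0.001, -0.018]
wrist_force: [-0.3, -0.6, -0.7]
width: 0.0172
```

```bash
python3 -c "
from disp import *
w=Cam('wrist');pickle.dump(w,open('G.pkl','wb'));print(robot.get_obs()['tool_pos'])"
```

```text
[ 0.59324163 -0.10355167  0.33535477]
```

>>> step_arm:
  plan:
    - [[0,-40,0,0,0],[0,-70,0,0,0],[0,-70,0,0,0],[0,-70,0,0,0],[0,-70,0,0,0]]

```text
time: 22.92
tool_pos: [0.5935, -0.1733, 0.335]
ee_rot: [-3.141, -0.001, -0.018]
wrist_force: [-1.2, 0.2, -1.1]
width: 0.0003
```

```bash
python3 -c "
from disp import *
np.set_printoptions(precision=4,suppress=True)
w=Cam('wrist');pickle.dump(w,open('H.pkl','wb'));print(robot.get_obs()['tool_pos'])
g=pickle.load(open('G.pkl','rb'))
P=np.array([.6135,-.1245,.2685])
for q in (g,w): print(q.proj(P))
L=[]
for q in (g,w):
    u,v=q.proj(P)[0].astype(int); m=np.zeros(q.im.shape[:2],np.uint8); m[max(0,v-45):v+45,max(0,u-50):u+50]=255
    k=((q.im.min(2)>140)*255).astype(np.uint8)&m
    c=max(cv2.findContours(k,0,1)[0],key=cv2.contourArea); r=cv2.minAreaRect(c); print(r); L.append(r[0])
    i=q.im.astype(int); l=((i[:,:,1]-i[:,:,2]>15)&(abs(i[:,:,0]-i[:,:,1])<25)&(i[:,:,1]>90)).astype(np.uint8)*255; l[250:]=0
    L.append(corners(l)[0])
print('key',tri(g,L[0],w,L[2]))
Q=np.array([tri(g,a,w,b)[0] for a,b in zip(L[1],L[3])]);print(Q);u=Q[0]+Q[1]-Q[2]-Q[3];print('theta',np.arctan2(u[2],u[0]))
t=Cam('top')
cv2.imwrite('pics/k8.png',np.hstack([cv2.resize(g.im,(480,300)),cv2.resize(t.im[115:265,280:430],(300,300))])[:,:,::-1])
"
```

```text
[ 0.5937 -0.1728  0.3351]
[[345.709  182.2684]]
[[257.0828 184.2205]]
((345.5, 178.0), (22.0, 43.0), 90.0)
((276.0, 211.5), (51.99999237060547, 32.99999237060547), -0.0)
key (array([ 0.602 , -0.1313,  0.2594]), np.float64(0.028860618556751542))
[[ 0.6819  0.0412  0.2942]
 [ 0.678  -0.0755  0.3071]
 [ 0.6426  0.0261  0.2855]
 [ 0.64   -0.0763  0.2808]]
theta 0.42464247469507216
```

View pics/k8.png

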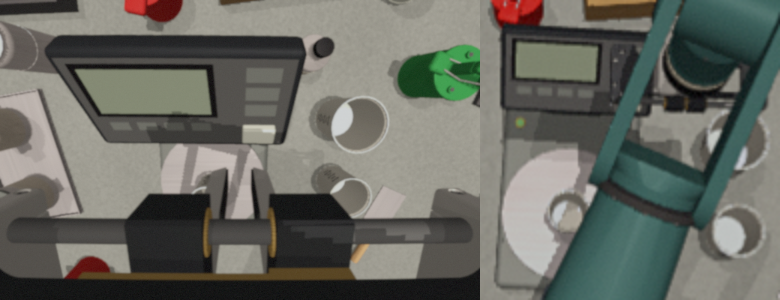

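The small cup stands on the pan, at top pixel (324,221) against a pan centre of (323,222). The wrist view shows the white tare key near (258,133) in the small panel. The key mask in the second view and the LCD corners there were spoilt, so I redo that mask.

```bash
python3 -c "
from disp import *
np.set_printoptions(precision=4,suppress=True)
g=pickle.load(open('G.pkl','rb'));w=pickle.load(open('H.pkl','rb'))
P=np.array([.6135,-.1245,.2685]); L=[]
for q in (g,w):
    u,v=q.proj(P)[0].astype(int); 
    for th in (150,160,170,185):
        k=((q.im.min(2)>th)*255).astype(np.uint8); k[:v-30]=0;k[v+30:]=0;k[:,:u-40]=0;k[:,u+40:]=0
        for c in cv2.findContours(k,0,1)[0]:
            if cv2.contourArea(c)>100: print(th,cv2.boundingRect(c),cv2.minAreaRect(c)[0],cv2.contourArea(c))
u,v=w.proj(P)[0].astype(int)
cv2.imwrite('pics/k9.png',np.hstack([cv2.resize(w.im[v-50:v+50,u-65:u+65],(520,400),interpolation=2)])[:,:,::-1]);print(u-65,v-50)
print(w.im[v-4:v+5:4,u-30:u+31:6].min(2))
"
```

```text
150 (330, 199, 14, 13) (336.5, 205.0) 103.5
150 (324, 167, 43, 12) (345.0, 172.5) 361.5
160 (325, 167, 42, 12) (345.5, 172.5) 286.5
170 (325, 168, 42, 10) (345.5, 172.5) 190.5
150 (256, 195, 41, 19) (276.0, 204.0) 544.0
150 (217, 195, 30, 19) (231.5, 204.0) 474.5
160 (256, 195, 41, 19) (276.0, 204.0) 519.5
160 (217, 195, 29, 19) (231.0, 204.0) 457.5
170 (258, 196, 39, 18) (277.0, 204.5) 478.5
192 134
[[ 51  71 137 136 138 140 137 138 129  49  53]
 [ 55  53 137 136 138 136 135 136 133  53  53]
 [ 53  53 133 137 135 138 137 137 134  49  52]]
```

View pics/k9.png

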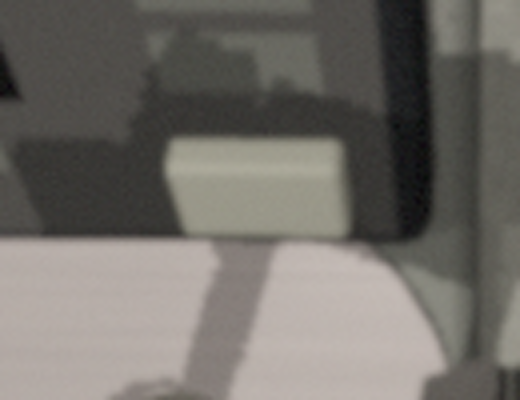

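The second crop shows the key's top face as the lower part, centred at image (256,184.5). The predicted top point (0.6135, -0.1245, 0.2685) projects to (257,184) here and to (346,182) in the other view, where (345.5,182) was measured. The key is located. I approach 12 mm off along its normal, with the fingertip's +x edge over the key's middle.

>>> step_arm:
  plan:
    - [[0,30,-10,0,0],[2,48,-30,0,0],[4,48,-50,0,0],[4,48,-57,0,0],[4,48,-57,0,0],[4,48,-57,0,0]]

```text
time: 23.52
tool_pos: [0.5978, -0.1253, 0.2777]
ee_rot: [3.141, 0.0, -0.018]
wrist_force: [-0.3, -1.2, 0.6]
width: 0.0007
```

>>> step_arm:
  plan:
    - [[2.5,0,-3,0,0],[5,0,-6,0,0],[6.5,0,-7.5,0,0],[6.5,0,-7.5,0,0]]

```text
time: 23.85
tool_pos: [0.6048, -0.126, 0.2698]
ee_rot: [3.142, 0.0, -0.019]
wrist_force: [-0.3, 0.4, 0.4]
width: 0.0007
```

>>> step_arm:
  plan:
    - [[1.3,0,-1.5,0,0],[2.6,0,-3,0,0],[2.6,0,-3,0,0]]

```text
time: 24.1
tool_pos: [0.6072, -0.1259, 0.267]
ee_rot: [3.141, -0.0, -0.018]
wrist_force: [-0.5, -0.3, 1.3]
width: 0.0004
```

>>> step_arm:
  plan:
    - [[1,0,-1.2,0,0],[1,0,-1.2,0,0]]

```text
time: 24.27
tool_pos: [0.6081, -0.1259, 0.266]
ee_rot: [3.141, -0.0, -0.018]
wrist_force: [-1.0, -0.9, 1.6]
width: 0.0003
```

>>> step_arm:
  plan:
    - [[0.6,0,-0.8,0,0],[0.6,0,-0.8,0,0]]

```text
time: 24.43
tool_pos: [0.6087, -0.1259, 0.2652]
ee_rot: [3.141, -0.0, -0.018]
wrist_force: [-0.5, -1.0, 3.2]
width: 0.0006
```

>>> step_arm:
  plan:
    - [[0.6,0,-0.8,0,0],[0.6,0,-0.8,0,0]]

```text
time: 24.6
tool_pos: [0.6092, -0.1259, 0.2646]
ee_rot: [3.141, -0.0, -0.018]
wrist_force: [-1.2, -0.8, 3.6]
width: 0.0006
```

>>> step_arm:
  plan:
    - [[0.6,0,-0.8,0,0],[0.6,0,-0.8,0,0]]

```text
time: 24.77
tool_pos: [0.6095, -0.1259, 0.2644]
ee_rot: [3.141, -0.0, -0.019]
wrist_force: [-3.4, -1.7, 6.3]
width: 0.0006
```

>>> step_arm:
  plan:
    - [[0,0,0,0,0]]

```text
time: 24.85
tool_pos: [0.6094, -0.1259, 0.2644]
ee_rot: [3.141, -0.0, -0.019]
wrist_force: [-2.9, -1.3, 4.9]
width: 0.0006
```

The tip has stopped advancing and the force has jumped to about 6–7 N: the key is bottomed, below the 12 N limit. Retract along the normal and move away.

>>> step_arm:
  plan:
    - [[-2,0,2.4,0,0],[-5,0,6,0,0],[-10,0,14,0,0],[-16,0,40,0,0],[-20,0,75,0,0],[-50,-30,95,0,0],[-85,-45,95,0,0],[-120,-60,95,0,0]]

```text
time: 25.52
tool_pos: [0.4893, -0.1862, 0.3601]
ee_rot: [3.14, -0.003, -0.017]
wrist_force: [-0.6, 0.2, 1.2]
width: 0.0005
```

>>> step_arm:
  plan:
    - [[-30,-25,0,0,0],[-60,-50,0,0,0],[-90,-75,0,0,0],[-120,-100,0,0,0],[-150,-125,0,0,0],[-160,-150,0,0,0],[-160,-150,0,0,0],[-160,-150,0,0,0]]

```text
time: 26.18
tool_pos: [0.3292, -0.3359, 0.3581]
ee_rot: [-3.14, -0.0, -0.021]
wrist_force: [-0.3, -0.7, 0.4]
width: 0.0003
```

```bash
python3 - <<'E'
from h import *
t=Cam("top");s=Cam("scene");print(robot.get_obs()["tool_pos"],robot.get_obs()["time"])
a=cv2.resize(t.im[100:300,150:350],(400,400),interpolation=2)
b=cv2.resize(s.im[150:350,240:440],(400,400),interpolation=2)
cv2.imwrite("pics/f10.png",np.hstack([a,b])[:,:,::-1])
np.set_printoptions(precision=4,suppress=True)
# key and cup by masks (top view)
i=t.im
k=((i.min(2)>150)*255).astype(np.uint8); k[:145]=0;k[175:]=0;k[:,:340]=0;k[:,370:]=0
for c in cv2.findContours(k,0,1)[0]:
    if cv2.contourArea(c)>15: print("key top px",cv2.minAreaRect(c))
E
```

```text
[ 0.33031881 -0.33483529  0.35841088] 26.2833
key top px ((354.0, 165.5), (7.0, 12.0), 90.0)
```

The picture limit is reached, so the last checks are numerical. The key's top-view pixel is (354.0,165.5), the same as before the press at (354.1,165.1), so the display did not move. I check the tin, the cup and the neighbours by differencing against the start image.

```bash
python3 - <<'E'
from h import *
np.set_printoptions(precision=3,suppress=True)
t=Cam("top"); a=cv2.imread("pics/top0.png")[:,:,::-1]
d=cv2.GaussianBlur(cv2.absdiff(a,t.im),(3,3),0).max(2); d=((d>28)*255).astype(np.uint8)
d=cv2.morphologyEx(d,cv2.MORPH_OPEN,np.ones((3,3)))
for c in cv2.findContours(d,0,1)[0]:
    if cv2.contourArea(c)>25: print(cv2.boundingRect(c),cv2.contourArea(c))
P=np.array([[.444,.3625,.107],[.479,-.048,.085],[.479,-.048,.066]]); print("expected lid, cup rim, pan px",t.proj(P))
# lid: darkest-grey blob in tray near half
u,v=t.proj(P[0])[0].astype(int)
print(t.im[v-24:v+25:4,u-24:u+25:4].mean(2).astype(int))
u,v=t.proj(P[1])[0].astype(int)
print(t.im[v-16:v+17:4,u-16:u+17:4].mean(2).astype(int))
E
```

```text
(260, 337, 57, 59) 2015.5
(464, 328, 21, 10) 71.5
(188, 320, 88, 80) 3415.0
(278, 304, 41, 41) 895.5
(309, 231, 280, 169) 25548.0
(163, 215, 52, 32) 973.5
(434, 200, 26, 22) 357.5
(297, 200, 45, 35) 995.0
(290, 120, 80, 54) 2980.5
expected lid, cup rim, pan px [[188.505 228.352]
 [323.514 221.411]
 [323.387 222.107]]
[[140 151 171 170 170 167 172 129 155 156 154 173 181]
 [141 136 171 172 169 169 173 171 173 155 153 171 180]
 [136 130 172 173 170 170 174 170 173 175 172 177 179]
 [139 143 169 172 171 131 121 121 132 176 173 175 178]
 [138 143 162 174 118 122 109 123 123 105 113 177 176]
 [142 141 157 138 121 114 118  53 118 119 128 105 125]
 [142 133 114 113 119 125 117  46  75 157 120  74 100]
 [ 30  25 122 100  66  72  79 121 112 124  69  73 105]
 [ 92  62 127 119  93 107 111 112 128 128  80  73 162]
 [141 138 103 176 113 124 123 122 128  74  76 126 161]
 [138 140  93 173 174 165 114  91  79  78 126 162 162]
 [142 139 130 174 171 174 159 161 159 160 163 163 163]
 [138 139 154 175 174 177 179 156 182 114 116 127 116]]
[[185 184 184 184 185 183 183 184 184]
 [183 184 183 184 178 189 186 186 186]
 [184 186 188  95  89  90 174 184 184]
 [185 187 116 172 196 183  85 189 187]
 [186 188  94 192 196 195 101 176 186]
 [185 184 155 193 195 193 110 175 186]
 [188 188 127 157 188 171 177 177 188]
 [187 188 189 186 141 179 179 178 187]
 [188 188 187 186 185 174 173 186 184]]
```

The lid disc is centred where the tin should stand in the tray (188,228), and the cup ring is centred on the pan (323,221). Apart from the arm and its shadow, the image changed only where I worked. Handing in.

```bash
python3 -c "
from bench import robot
o=robot.get_obs();print(o['time'],o['wrist_force'],o['qvel']);print(robot.close_job())"
```

```text
26.3333 [-0.47490091  0.62082851  0.34280452] [ 0.01456446  0.00018271 -0.00109127 -0.00455506 -0.00147417 -0.00179905]
the job is handed in; nothing more can be done
None
```

The job is done and handed in at 26.3 s of the 72 s allowed. No verdict is reported.

**What I did:**
- **Display:** I pushed the lower rim down until the face leaned about 0.71 rad. It then stood untouched for over 2 s before I touched the tin.
- **Tin:** I lifted it by its handle and stood it in the free half of the drip tray. The wrist force showed it touching the floor before I let go.
- **Small cup:** I stood it on the pan, again feeling the pan before letting go.
- **Tare key:** I pressed it along its normal until it bottomed at about 6–7 N, below the 12 N limit, then released it.

**Last checks:**
- **Display and key:** the key's pixel in the top view was the same after the press as before it, within 0.4 px, so neither seems to have moved.
- **Tin and cup:** both show up in the top view where they were put, the cup within a pixel or two of the pan's centre.
- **Other things:** the top view changed only where I worked and where the arm and its shadow now lie. That area also covers the jar and the spatula, and possibly part of the medium cup, so I could not check those in the image. I did not touch them.

**Checks that failed or disagreed:**
- Other readings of the tilt were rougher. A far-camera LCD reading gave 0.62 rad, and a later wrist pair gave 0.42 because its LCD corners looked badly picked up. I relied on the 0.71 rad wrist-pair fit, which agreed with the key's position.
- The key colour mask twice picked up the wrong thing (the aerosol cap once, then a bright patch by the key), so I took the key's position by hand.
- The last view was refused because the limit of 12 pictures was reached, so the final checks were numerical only. They could not measure directly that the tin and cup stand upright or that the key is fully up.

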